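# Lay out the polishing row

### The job

Lay out the polishing row: stand the green mount on the middle of the blue box's lid, the tan mount on the middle of the grey box's lid, and the black mount on the worktop midway between the two boxes. Stand the yellow-capped bottle on the worktop to the left of whichever box is on the left, in line with the row, with a gap of about 3 cm between bottle and box. Leave everything upright and still, and do not disturb the tape roll or the timer.

Things in the scene. Friction and masses are not known exactly. Their poses are not given: they have to be found in the camera images.
- blue_box: Sample box, blue base, clear flat closed lid with blue tape along both long edges, fixed on the worktop: 66 mm (own x; 73 with the lid tab on its near side) by 98 mm (own y). Lid top 30 mm above its origin. Origin: centre of underside. Own x points away from the robot (5 degrees), own y left along the row. The two boxes stand parallel, centres 210 mm apart along y; which is left varies.
- grey_box: Sample box, grey base, clear flat closed lid with grey tape along both long edges, fixed on the worktop: 66 mm (own x; 73 with the lid tab on its near side) by 98 mm (own y). Lid top 30 mm above its origin. Origin: centre of underside. Own x points away from the robot (5 degrees), own y left along the row. The two boxes stand parallel, centres 210 mm apart along y; which is left varies.
- green_mount: Mounted specimen: a flat pale green round resin disc with a small metal piece in its top face, diameter 38 mm, height 22 mm, standing flat on the worktop near its front edge. Origin: centre of its underside; z up. Loose, about 30 g; grasp it across its diameter from above.
- tan_mount: Mounted specimen: a flat tan (light brown) round resin disc with a small metal piece in its top face, diameter 30 mm, height 18 mm, standing flat on the worktop near its front edge. Origin: centre of its underside; z up. Loose, about 30 g; grasp it across its diameter from above.
- black_mount: Mounted specimen: a flat black round resin disc with a small metal piece in its top face, diameter 30 mm, height 20 mm, standing flat on the worktop near its front edge. Origin: centre of its underside; z up. Loose, about 30 g; grasp it across its diameter from above.
- bottle: Round white bottle with yellow screw cap and yellow band, upright between the white dryer and the sink (not the small bottles at the back by the wall). Body diameter 46 mm up to about 90 mm, then a shoulder; cap diameter 24 mm from 106 to 124 mm. Origin: centre of its underside; z up. Loose, about 160 g; can be grasped round the body at 75 mm height.
- tape: Bystander: roll of beige masking tape lying flat behind the bottle, right of the white dryer, 106 mm across, 25 mm high. Loose; leave it alone. Origin: centre of its underside.
- kitchen_timer: Bystander: white round timer with a grey dial, 64 mm across, 47 mm high, left of the white dryer. Loose; leave it alone. Origin: centre of its underside.
Mind the look-alikes: they are no part of the job. What is shaped like the black_mount but purple or turquoise is not meant.

How it is judged:
By the outcome, as a careful person would: the job done as asked, in the order asked, and still so for the second after the job is handed in, with the robot touching nothing.
It also fails if it takes over 115 s, if anything falls off the work surface, if the arm or the gripper's body presses on something with over 40 N, if the wrist force passes 120 N, or if a joint passes its speed limit or range.

### The arm

A 6-joint arm with a two-finger parallel gripper is mounted at the origin on a cart in front of the work surface, level with it; the furniture and walls round the work are solid. World frame = base frame: x ahead of the robot, y to its left, z up, the work surface at z = 0. Lengths are in mm, angles in rad, forces in N, time in s.
With the tool pointing down it reaches from about 400 to 925 mm from the base axis. Payload 12.5 kg.
Tool frame: the origin (TCP) lies on the mounting face of the last link; the fingertips stand 190 mm ahead of it and the grasp point (between the pads) lies 171 mm ahead of it; z points along the fingers, y is the line along which they close (so a half turn about z gives the same grasp; the last joint's range is limited). The gripper opens to 95 mm and grips with 3 to 60 N. Pads are 20 mm wide; open, the fingers measure 119 mm over their backs; the gripper's body (75 mm by 180 mm) begins 59 mm behind the grasp point.
Start: joints at [1.038, 0.491, 1.559, -0, 1.092, -0.106], TCP at [258.702, 568.945, 404.761] pointing down, gripper open.
Joint ranges: [-3.1, 3.1], [-0.84, 2.19], [0.05, 2.79], [-1.13, 4.28], [0.06, 2.93], [-2.69, 2.69]. Speed limits (rad/s): [2.22, 2.22, 2.79, 3.14, 3.14, 3.14].

### API

Orientations are given as [roll, pitch, yaw] about the fixed x, y, z axes, in that order (R = Rz(yaw) Ry(pitch) Rx(roll)).
In Python, from cell import env gives the robot as it stands.
- The arm moves only by the tool carry_out, never from a script. Its argument "series" is a list of rows, each a list of 5 numbers: the shift along the tool's x, y, z in m, then the turn about the tool's z in degrees, then the opening, from 0 (shut) to 1 (fully open). A call has 1 to 20 rows; each row is the pose to reach, as a shift and turn from the pose commanded when the call began, along the tool's axes at that moment; what a row does not reach only later rows make up. A row lasts 1/8 s, in which the tool goes at most 62.5 mm and 10.7 degrees, less where a joint would pass 70% of its speed; a pose out of reach is approached as far as the arm can. A call with a gripper value outside its range is refused whole. The fingers move at their own pace and stop on an object; the grip force is fixed at half the most. Time passes only in rows, so rows that repeat a pose let the fingers close. It gives the time, the measured TCP pose, the force, the opening and the grip force at its end, in the units of the state.
- env.state(): the state, without advancing time (a new reading comes with each control period).
- env.read_camera(name): name is "scene" or "top"; returns (picture, depth): 480x640x3 uint8, red, green, blue; 480x640 float32, mm along the optical axis (not along the pixel's ray), 0 where there is no reading.
- env.get_calibration(name): a dict with "intrinsics" (3x3 intrinsics, pixels), "cam_to_world" (4x4, takes a point from camera to world coordinates). Camera axes: x right, y up, looking along -z (the intrinsics and any distortion apply to the point x, -y, -z); pixel columns grow to the right and rows downward; lengths in mm; the calibration is good to about 2 mm. A picture is of the moment at which its call begins. get_calibration takes no time and is no camera call.
- env.job_done(): hands the job in; it is judged then, once.
The state is a dict: "t": time; "joints": joint angles; "qvel": joint speeds; "tau": joint torques, N m; "eef_pos": TCP position; "tcp_rot": TCP orientation; "ft_force": force on the tool from outside, world axes, zero at the start; "moment": the same for the moment, N m; "opening": opening from 0.0 (shut) to 1.0 (fully open); "grip_force": force on a finger pad.
Only numpy, scipy, OpenCV 4.12 (cv2) and the standard library are available. Lean on these libraries where they do the work, as an engineer would, in place of code of your own. Each camera call takes 0.05 s, during which the arm holds its last target. There are 200 camera calls.

## Working session

There is one attempt and no reset: what is moved stays moved. The work goes in short steps, Python scripts to look and compute and a tool call to move; the robot and the scene stay as the last step left them, time stands still between calls to the robot, and variables do not carry over. Pictures are saved under pics/ and viewed, at most 14 in all, crops included, and the job is handed in when it is done.

Besides the shell and the picture viewer there is one more tool, called as name(argument=value, ...), one argument or row to a line, values as JSON. carry_out: Moves the arm, as the interface text tells. Its arguments: {"type":"object","properties":{"series":{"type":"array","items":{"type":"array","items":{"type":"number"}}}},"required":["series"]}

```bash
mkdir -p pics; ls
python3 - <<'E'
from cell import env
import cv2,numpy as np
for n in("scene","top"):
    p,d=env.read_camera(n); np.savez(f"pics/{n}0.npz",p=p,d=d)
    cv2.imwrite(f"pics/{n}0.png",p[:,:,::-1])
    c=env.get_calibration(n); print(n,{k:np.round(v,3).tolist() if not isinstance(v,str) else v for k,v in c.items()})
s=env.state();print(s["t"],s["eef_pos"],s["tcp_rot"],s["opening"])
E
```

```text
pics
scene {'intrinsics': [[536.002, 0.0, 319.778], [0.0, 536.002, 239.331], [0.0, 0.0, 1.0]], 'cam_to_world': [[0.537, 0.358, -0.764, -464.067], [-0.844, 0.219, -0.49, -703.912], [-0.008, 0.908, 0.42, 603.082], [0.0, 0.0, 0.0, 1.0]]}
top {'intrinsics': [[516.727, 0.0, 327.316], [0.0, 516.727, 237.533], [0.0, 0.0, 1.0]], 'cam_to_world': [[-0.013, 0.993, -0.117, 468.64], [-1.0, -0.014, -0.009, -40.739], [-0.011, 0.116, 0.993, 1099.26], [0.0, 0.0, 0.0, 1.0]]}
0.1 [258.70255921 568.9163479  404.24513751] [-3.14065624e+00 -1.16224160e-04  2.71477329e+00] 1.001181617218735
```

View pics/top0.png

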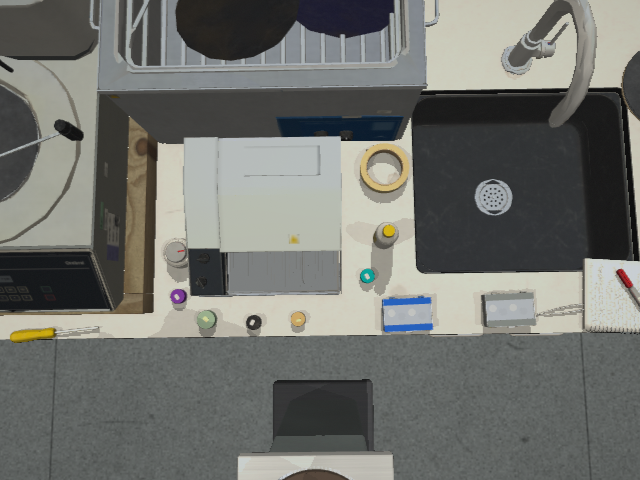

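View pics/scene0.png

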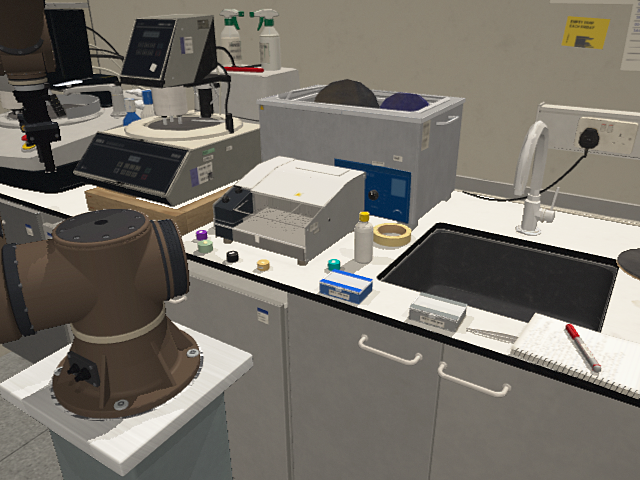

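The top view shows green at (206,319), black at (254,322), tan at (298,319), the bottle cap at (388,231), the blue box at (407,314) and the grey box at (509,309), so blue is on the left. The turquoise (367,276) and purple (179,297) discs are decoys. Next I measure the positions.

```bash
cat > h.py <<'E'
from cell import env
import cv2,numpy as np
def ray(cal,u,v,z):
    K=cal["intrinsics"];T=np.array(cal["cam_to_world"])
    d=T[:3,:3]@np.array([(u-K[0][2])/K[0][0],-(v-K[1][2])/K[1][1],-1.])
    return T[:3,3]+d*(z-T[2,3])/d[2]
def cloud(cal,D):
    K=cal["intrinsics"];T=np.array(cal["cam_to_world"]);v,u=np.mgrid[:480,:640]
    P=np.stack([(u-K[0][2])/K[0][0]*D,-(v-K[1][2])/K[1][1]*D,-D],-1)
    return P@T[:3,:3].T+T[:3,3]
E
python3 - <<'E'
from h import *
f=np.load("pics/top0.npz");p,D=f["p"],f["d"];cal=env.get_calibration("top");W=cloud(cal,D)
print("table z",np.median(W[300:330,340:370,2]))
# elevated blobs: use height map masks in windows
def blob(n,u0,v0,u1,v1,lo,hi,zt):
    w=W[v0:v1,u0:u1,2];m=((w>lo)&(w<hi)).astype(np.uint8)
    c=max(cv2.findContours(m,0,cv2.CHAIN_APPROX_NONE)[0],key=cv2.contourArea)
    (a,b),r=cv2.minEnclosingCircle(c);M=cv2.moments(c);a2,b2=M['m10']/M['m00']+u0,M['m01']/M['m00']+v0
    R=cv2.minAreaRect(c)
    print(n,"z",np.median(w[m>0]).round(1),"px",round(a2,1),round(b2,1),"xy",ray(cal,a2,b2,zt)[:2].round(1),"diam",round(2*r*2.1,1),[round(x,1) for x in R[1]],R[2])
    return c+[u0,v0]
blob("green",190,304,224,336,12,40,22);blob("black",240,308,268,336,10,40,20);blob("tan",285,306,312,334,9,40,18)
blob("cap",370,215,405,255,110,140,124);blob("bottle",370,215,405,260,40,140,60)
for n,a in(("blue",(372,288,442,340)),("grey",(474,284,543,336))):
    c=blob(n,*a,20,45,30)
    pts=np.array([ray(cal,u,v,30)[:2] for u,v in c.reshape(-1,2)],np.float32);print(cv2.minAreaRect(pts))
    x0,y0=a[:2]
blob("turq",355,264,380,290,9,40,20)
q=W[135:300,185:345];print("dryer z rows@u=250",[(v,W[v,250].round(0).tolist()) for v in(200,250,260,280,290,294,298)])
print("dryer right edge",[W[v,u].round(0).tolist() for v in(230,280) for u in(330,338,340,343)]);print("left front",W[280,205].round(0),W[292,205].round(0))
E
```

```text
table z 0.3514434347982842
green z 22.1 px 206.1 319.2 xy [428.9 221.9] diam 39.8 [18.0, 18.0] 90.0
black z 20.0 px 253.2 322.1 xy [421.6 124.6] diam 31.4 [14.0, 14.0] 90.0
tan z 17.9 px 297.7 318.6 xy [427.4  32.8] diam 31.0 [13.4, 14.1] 45.0
cap z 123.6 px 388.5 230.7 xy [ 594.6 -148.3] diam 27.6 [12.1, 12.1] 26.56505012512207
bottle z 96.3 px 386.0 234.2 xy [ 595.7 -150. ] diam 54.3 [24.0, 24.0] 90.0
blue z 30.0 px 407.4 314.1 xy [ 434.1 -192.5] diam 120.7 [35.7, 48.8] 88.02507019042969
((434.07452392578125, -192.7064208984375), (72.1272964477539, 99.337890625), 1.2005070447921753)
grey z 29.8 px 509.7 309.3 xy [ 441.2 -401.4] diam 123.2 [35.8, 50.4] 87.87889862060547
((441.3429870605469, -401.14007568359375), (72.23971557617188, 101.5457534790039), 1.3449548482894897)
turq z 19.9 px 367.2 275.5 xy [ 514.6 -112.9] diam 30.6 [13.0, 14.0] 90.0
dryer z rows@u=250 [(200, [651.0, 110.0, 160.0]), (250, [560.0, 114.0, 135.0]), (260, [547.0, 125.0, 65.0]), (280, [507.0, 125.0, 62.0]), (290, [487.0, 126.0, 57.0]), (294, [479.0, 125.0, 60.0]), (298, [471.0, 135.0, 1.0])]
dryer right edge [[595.0, -37.0, 146.0], [594.0, -52.0, 146.0], [594.0, -56.0, 145.0], [613.0, -64.0, 3.0], [505.0, -35.0, 59.0], [503.0, -51.0, 109.0], [505.0, -56.0, 43.0], [506.0, -63.0, 5.0]]
left front [506. 200. 126.] [484. 204. 107.]
```

Run:
```python
from h import *
f=np.load("pics/top0.npz");p,D=f["p"],f["d"];cal=env.get_calibration("top");W=cloud(cal,D)
a=np.vstack([cv2.resize(p[285:340,370:450],(800,550//2*1),interpolation=0)[:, :],cv2.resize(p[285:340,470:550],(800,275),interpolation=0)])
cv2.imwrite("pics/box.png",a[:,:,::-1])
for u in(390,407,425,497,509,525):print(u,[(v,round(float(W[v,u,0])),round(float(W[v,u,2]))) for v in list(range(290,300))+list(range(324,336))])
```

```text
390 [(290, 484, 3), (291, 482, -1), (292, 480, -1), (293, 478, 4), (294, 476, -2), (295, 474, 2), (296, 471, 1), (297, 469, 28), (298, 467, 25), (299, 465, 31), (324, 415, 28), (325, 413, 28), (326, 411, 32), (327, 409, 33), (328, 406, 28), (329, 405, 29), (330, 403, 33), (331, 400, 28), (332, 397, 4), (333, 395, 1), (334, 393, 2), (335, 326, -900)]
407 [(290, 484, -1), (291, 481, -1), (292, 479, -1), (293, 477, -2), (294, 475, 0), (295, 473, -5), (296, 471, 2), (297, 469, 1), (298, 467, 29), (299, 465, 30), (324, 414, 31), (325, 412, 27), (326, 410, 34), (327, 408, 29), (328, 406, 32), (329, 404, 33), (330, 402, 32), (331, 400, 28), (332, 398, 29), (333, 394, 0), (334, 392, 4), (335, 326, -894)]
425 [(290, 483, 3), (291, 481, -1), (292, 479, 2), (293, 477, -2), (294, 475, 2), (295, 473, -2), (296, 470, -2), (297, 468, 30), (298, 466, 32), (299, 464, 32), (324, 414, 31), (325, 412, 37), (326, 410, 31), (327, 408, 31), (328, 406, 30), (329, 404, 30), (330, 400, -1), (331, 398, -1), (332, 396, 0), (333, 394, 6), (334, 392, 1), (335, 325, -890)]
497 [(290, 481, 0), (291, 479, 1), (292, 
[... 324 characters left out ...]
 481, 1), (291, 479, 0), (292, 477, 0), (293, 474, 33), (294, 472, 32), (295, 470, 30), (296, 468, 29), (297, 466, 32), (298, 464, 31), (299, 462, 29), (324, 412, 29), (325, 410, 30), (326, 407, 29), (327, 405, 27), (328, 402, -1), (329, 400, 5), (330, 397, -4), (331, 396, 1), (332, 393, 1), (333, 391, -5), (334, 383, -84), (335, 320, -906)]
525 [(290, 480, -1), (291, 478, 26), (292, 476, 25), (293, 474, 30), (294, 472, 33), (295, 470, 30), (296, 468, 30), (297, 466, 31), (298, 464, 33), (299, 462, 28), (324, 411, 27), (325, 409, 29), (326, 405, 0), (327, 403, -3), (328, 401, 2), (329, 399, 3), (330, 397, -1), (331, 395, -1), (332, 393, 1), (333, 469, 1099), (334, 383, -86), (335, 380, -86)]
```

View pics/box.png

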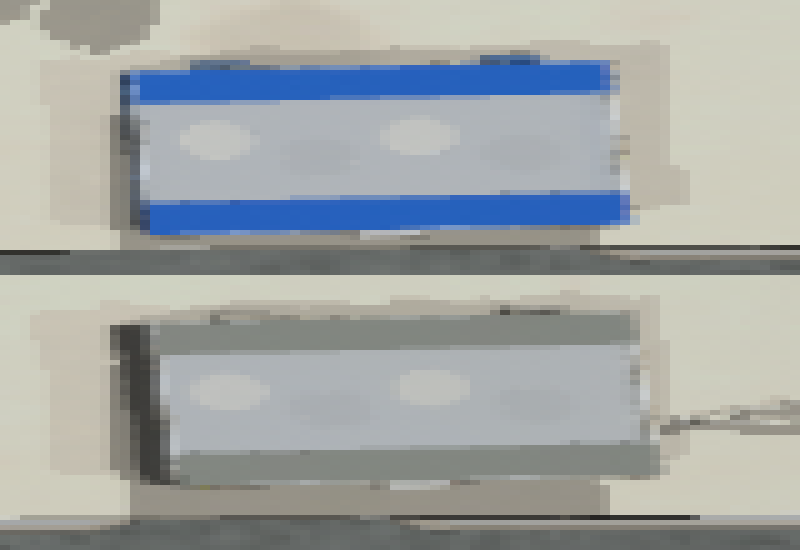

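Each lid is about 68 × 100 mm in the crop, centred at blue (434,-193) and grey (441.5,-402). That makes the row yaw about 2°, and the centre spacing of 209 mm agrees with the given 210. Next I move above the green mount with the fingers closing along y.

carry_out(
  series=[
    [-0.299,-0.245,0,-24.5,0.7],
    [-0.299,-0.245,0,-24.5,0.7],
    [-0.299,-0.245,0,-24.5,0.7],
    [-0.299,-0.245,0,-24.5,0.7],
    [-0.299,-0.245,0,-24.5,0.7],
    [-0.299,-0.245,0,-24.5,0.7],
    [-0.299,-0.245,0,-24.5,0.7],
    [-0.299,-0.245,0,-24.5,0.7],
    [-0.299,-0.245,0,-24.5,0.7],
    [-0.299,-0.245,0,-24.5,0.7],
    [-0.299,-0.245,0.05,-24.5,0.7],
    [-0.299,-0.245,0.1,-24.5,0.7],
    [-0.299,-0.245,0.14,-24.5,0.7],
    [-0.299,-0.245,0.14,-24.5,0.7],
  ],
)

```text
t: 1.85
eef_pos: [428.9, 222.8, 262.9]
tcp_rot: [-3.14, -0.005, -3.14]
ft_force: [0.4, 0.6, 1.0]
opening: 0.702
grip_force: 0.0
```

carry_out(
  series=[
    [0,0,0.03,0,0.7],
    [0,0,0.055,0,0.7],
    [0,-0.001,0.07,0,0.7],
    [0,-0.001,0.07,0,0.7],
    [0,-0.001,0.07,0,0.2],
    [0,-0.001,0.07,0,0.2],
    [0,-0.001,0.07,0,0.2],
    [0,-0.001,0.07,0,0.2],
    [0,-0.001,0.07,0,0.2],
    [0,-0.001,0.07,0,0.2],
  ],
)

```text
t: 3.1
eef_pos: [429.5, 221.2, 195.1]
tcp_rot: [3.141, 0.001, -3.141]
ft_force: [-0.7, 0.0, 6.9]
opening: 0.391
grip_force: 30.0
```

carry_out(
  series=[
    [0,0,-0.04,0,0.2],
    [0,0,-0.1,0,0.2],
    [0,0,-0.1,0,0.2],
    [-0.002,-0.06,-0.1,0,0.2],
    [-0.003,-0.12,-0.1,0,0.2],
    [-0.004,-0.18,-0.1,0,0.2],
    [-0.005,-0.24,-0.1,0,0.2],
    [-0.005,-0.3,-0.1,0,0.2],
    [-0.005,-0.36,-0.1,0,0.2],
    [-0.005,-0.4,-0.1,0,0.2],
    [-0.005,-0.414,-0.1,0,0.2],
    [-0.005,-0.414,-0.1,0,0.2],
    [-0.005,-0.414,-0.08,0,0.2],
    [-0.005,-0.414,-0.06,0,0.2],
    [-0.005,-0.414,-0.06,0,0.2],
    [-0.005,-0.414,-0.06,0,0.2],
  ],
)

```text
t: 5.1
eef_pos: [435.0, -192.0, 255.2]
tcp_rot: [3.142, 0.0, -3.14]
ft_force: [0.1, 0.4, 0.2]
opening: 0.39
grip_force: 30.0
```

Run:
```python
from h import *
s=env.state();print(s["eef_pos"],s["joints"])
p,D=env.read_camera("scene");cv2.imwrite("pics/s1.png",cv2.resize(p[180:380,240:500],(780,600))[:,:,::-1])
```

```text
[ 435.02462186 -192.02144508  255.17013117] [-5.54736496e-01  5.13864573e-01  2.06588061e+00  2.32097613e-04
  5.61800368e-01 -2.12769182e+00]
```

View pics/s1.png

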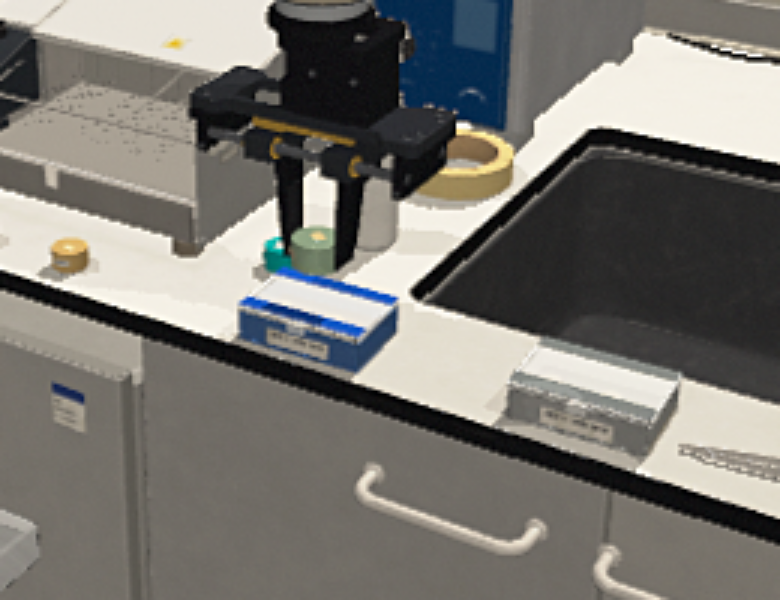

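The green mount is held above the blue lid, with the disc near (313,250) in the crop. Next I lower it.

carry_out(
  series=[
    [0,0,0.015,0,0.2],
    [0,0,0.025,0,0.2],
    [0,0,0.028,0,0.2],
    [0,0,0.029,0,0.2],
    [0,0,0.029,0,0.2],
  ],
)

```text
t: 5.78
eef_pos: [434.9, -192.9, 225.9]
tcp_rot: [-3.141, 0.0, -3.141]
ft_force: [-0.2, -1.1, -0.4]
opening: 0.39
grip_force: 30.0
```

carry_out(
  series=[
    [0,0,0.001,0,0.2],
    [0,0,0.001,0,0.2],
    [0,0,0.001,0,0.46],
    [0,0,0.001,0,0.5],
    [0,0,0.001,0,0.6],
    [0,0,0.001,0,0.7],
    [0,0,0.001,0,0.7],
    [0,0,-0.03,0,0.7],
    [0,0,-0.08,0,0.7],
    [-0.001,0.05,-0.08,0,0.7],
    [0.006,0.11,-0.08,0,0.7],
    [0.006,0.17,-0.08,0,0.7],
    [0.007,0.21,-0.08,0,0.7],
    [0.007,0.225,-0.08,0,0.7],
    [0.007,0.225,-0.08,0,0.7],
    [0.007,0.225,-0.04,0,0.7],
    [0.007,0.225,0.0,0,0.7],
    [0.007,0.225,0.0,0,0.7],
  ],
)

```text
t: 8.02
eef_pos: [427.6, 30.9, 224.0]
tcp_rot: [3.141, -0.005, 3.141]
ft_force: [-0.4, 0.3, 1.0]
opening: 0.698
grip_force: 0.0
```

Run:
```python
from h import *
p,D=env.read_camera("top");cv2.imwrite("pics/t1.png",cv2.resize(p[200:350,240:440],(800,600))[:,:,::-1])
s=env.state();print(s["eef_pos"],s["joints"])
```

```text
[427.84928294  31.10284753 225.40563671] [-8.16732018e-02  5.35902932e-01  2.19526532e+00  1.26576757e-04
  4.13023805e-01 -1.65192349e+00]
```

View pics/t1.png

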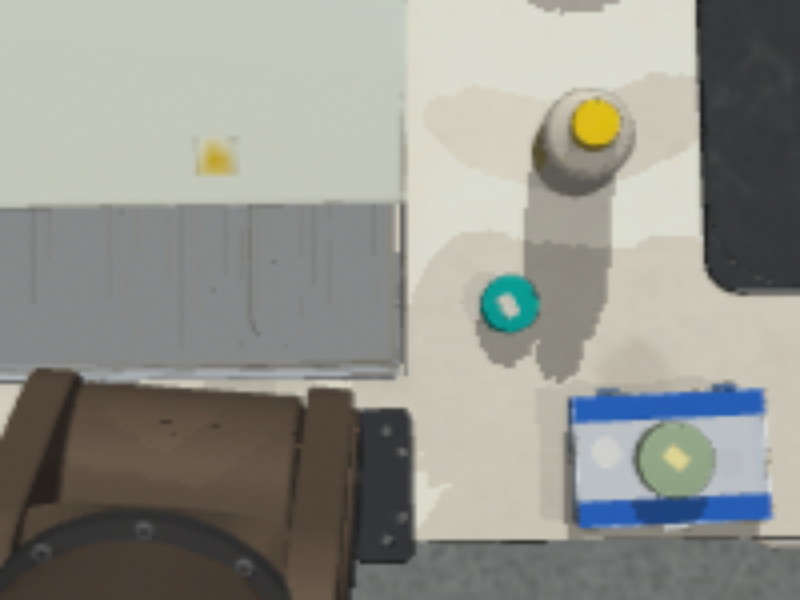

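The green mount stands at crop (676,460), the middle of the blue lid. Tan is next.

carry_out(
  series=[
    [0,0.002,0.015,0,0.7],
    [0,0.002,0.028,0,0.7],
    [0,0.002,0.032,0,0.7],
    [0,0.002,0.032,0,0.7],
    [0,0.002,0.032,0,0.7],
  ],
)

```text
t: 8.7
eef_pos: [427.7, 34.1, 194.1]
tcp_rot: [3.142, 0.001, -3.141]
ft_force: [-0.8, 0.7, -0.6]
opening: 0.701
grip_force: 0.0
```

carry_out(
  series=[
    [0,-0.001,0.001,0,0.1],
    [0,-0.001,0.001,0,0.1],
    [0,-0.001,0.001,0,0.1],
    [0,-0.001,0.001,0,0.1],
    [0,-0.001,0.001,0,0.1],
    [0,-0.001,0.001,0,0.1],
    [0,-0.001,0.001,0,0.1],
  ],
)

```text
t: 9.57
eef_pos: [427.6, 33.2, 192.7]
tcp_rot: [3.142, 0.0, -3.141]
ft_force: [-0.6, -0.4, 0.8]
opening: 0.301
grip_force: 30.0
```

carry_out(
  series=[
    [0,0,-0.05,0,0.1],
    [0,0,-0.1,0,0.1],
    [0,0,-0.12,0,0.1],
    [-0.002,-0.06,-0.12,0,0.1],
    [-0.004,-0.12,-0.12,0,0.1],
    [-0.006,-0.18,-0.12,0,0.1],
    [-0.008,-0.24,-0.12,0,0.1],
    [-0.01,-0.3,-0.12,0,0.1],
    [-0.012,-0.36,-0.12,0,0.1],
    [-0.014,-0.41,-0.12,0,0.1],
    [-0.014,-0.435,-0.12,0,0.1],
    [-0.014,-0.435,-0.12,0,0.1],
    [-0.014,-0.435,-0.09,0,0.1],
    [-0.014,-0.435,-0.06,0,0.1],
    [-0.014,-0.435,-0.04,0,0.1],
    [-0.014,-0.435,-0.033,0,0.1],
    [-0.014,-0.435,-0.033,0,0.1],
    [-0.014,-0.435,-0.033,0,0.1],
  ],
)

```text
t: 11.82
eef_pos: [442.2, -401.7, 226.6]
tcp_rot: [-3.141, 0.001, -3.141]
ft_force: [0.2, -0.5, -1.1]
opening: 0.302
grip_force: 30.0
```

carry_out(
  series=[
    [0,0,0.002,0,0.1],
    [0,0,0.003,0,0.1],
    [0,0,0.003,0,0.1],
    [0,0,0.003,0,0.36],
    [0,0,0.003,0,0.45],
    [0,0,0.003,0,0.6],
    [0,0,0.003,0,0.7],
    [0,0,-0.03,0,0.7],
    [0,0,-0.08,0,0.7],
    [0.002,0.06,-0.1,0,0.7],
    [0.004,0.12,-0.1,0,0.7],
    [0.006,0.18,-0.1,0,0.7],
    [0.008,0.24,-0.1,0,0.7],
    [0.01,0.3,-0.1,0,0.7],
    [0.014,0.36,-0.1,0,0.7],
    [0.018,0.42,-0.1,0,0.7],
    [0.02,0.48,-0.1,0,0.7],
    [0.0205,0.52,-0.1,0,0.7],
    [0.0205,0.527,-0.08,0,0.7],
    [0.0205,0.527,-0.04,0,0.7],
  ],
)

```text
t: 14.32
eef_pos: [421.1, 126.1, 266.1]
tcp_rot: [3.141, 0.004, -3.139]
ft_force: [1.5, 0.2, 0.0]
opening: 0.699
grip_force: 0.0
```

carry_out(
  series=[
    [0,0,0,0,0.7],
    [0,0,0,0,0.7],
  ],
)

```text
t: 14.58
eef_pos: [421.3, 125.1, 266.6]
tcp_rot: [3.141, 0.0, -3.141]
ft_force: [-0.1, 0.1, 1.6]
opening: 0.701
grip_force: 0.0
```

Run:
```python
from h import *
p,D=env.read_camera("top");cv2.imwrite("pics/t2.png",cv2.resize(p[200:350,370:570],(800,600))[:,:,::-1])
s=env.state();print(s["eef_pos"],s["tcp_rot"])
cal=env.get_calibration("top");W=cloud(cal,D)
for n,a,zl,zt in(("green",(372,288,442,340),45,52),("tan",(474,284,543,336),42,48)):
    u0,v0,u1,v1=a;w=W[v0:v1,u0:u1,2];v,u=np.nonzero((w>zl)&(w<70));print(n,len(v),ray(cal,u.mean()+u0,v.mean()+v0,zt).round(1))
```

```text
[421.35723554 125.03565201 266.85832357] [ 3.14130660e+00  1.47593489e-03 -3.14116413e+00]
green 286 [ 433.7 -191.8   52. ]
tan 185 [ 441.6 -399.8   48. ]
```

View pics/t2.png

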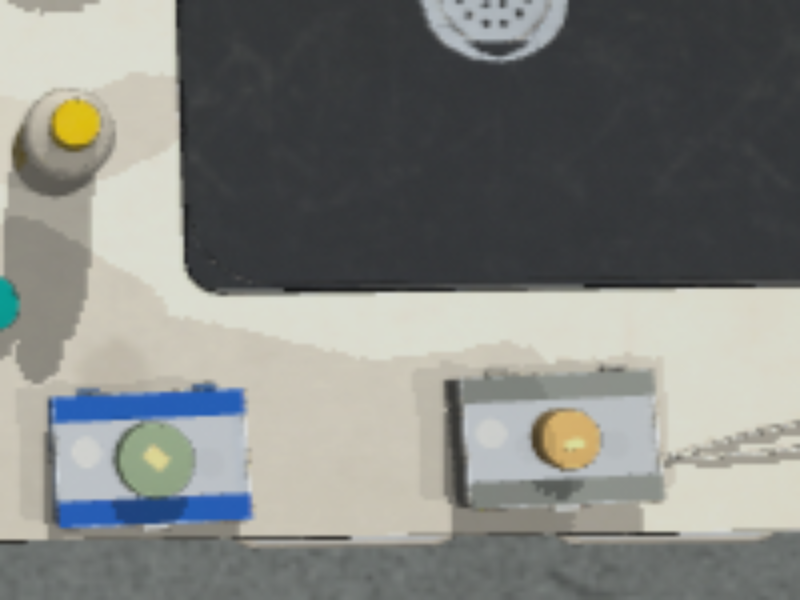

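Green at crop (155,460) and tan at (567,438) both stand centred on their lids, within about 2 mm. Black is next.

carry_out(
  series=[
    [0,0,0.03,0,0.7],
    [0,0,0.055,0,0.7],
    [0,0,0.07,0,0.7],
    [0,0,0.073,0,0.7],
    [0,0,0.073,0,0.7],
    [0,0,0.073,0,0.1],
    [0,0,0.073,0,0.1],
    [0,0,0.073,0,0.1],
    [0,0,0.073,0,0.1],
    [0,0,0.073,0,0.1],
    [0,0,0.073,0,0.1],
    [0,0,0.073,0,0.1],
  ],
)

```text
t: 16.12
eef_pos: [421.0, 125.2, 192.8]
tcp_rot: [3.142, 0.0, -3.141]
ft_force: [-0.7, 0.9, 2.5]
opening: 0.306
grip_force: 30.0
```

carry_out(
  series=[
    [0,0,-0.05,0,0.1],
    [0,0,-0.1,0,0.1],
    [0,0,-0.12,0,0.1],
    [-0.002,-0.06,-0.12,0,0.1],
    [-0.004,-0.12,-0.12,0,0.1],
    [-0.006,-0.18,-0.12,0,0.1],
    [-0.008,-0.24,-0.12,0,0.1],
    [-0.01,-0.3,-0.12,0,0.1],
    [-0.014,-0.36,-0.12,0,0.1],
    [-0.0165,-0.4,-0.12,0,0.1],
    [-0.0165,-0.422,-0.12,0,0.1],
    [-0.0165,-0.422,-0.12,0,0.1],
    [-0.0165,-0.422,-0.08,0,0.1],
    [-0.0165,-0.422,-0.05,0,0.1],
    [-0.0165,-0.422,-0.025,0,0.1],
    [-0.0165,-0.422,-0.01,0,0.1],
    [-0.0165,-0.422,-0.003,0,0.1],
    [-0.0165,-0.422,-0.003,0,0.1],
    [-0.0165,-0.422,-0.003,0,0.1],
  ],
)

```text
t: 18.5
eef_pos: [438.0, -296.8, 196.4]
tcp_rot: [-3.141, 0.001, -3.141]
ft_force: [-0.2, 0.1, -0.4]
opening: 0.306
grip_force: 30.0
```

carry_out(
  series=[
    [0,0,0.002,0,0.1],
    [0,0,0.003,0,0.1],
    [0,0,0.003,0,0.1],
    [0,0,0.003,0,0.36],
    [0,0,0.003,0,0.45],
    [0,0,0.003,0,0.5],
    [0,0,-0.03,0,0.5],
    [0,0,-0.08,0,0.5],
    [0,0,-0.14,0,0.6],
    [0,0,-0.2,10,0.85],
    [-0.02,0.02,-0.22,20,0.85],
    [-0.05,0.05,-0.22,30,0.85],
    [-0.08,0.08,-0.22,40,0.85],
    [-0.11,0.1,-0.22,50,0.85],
    [-0.13,0.12,-0.22,60,0.85],
    [-0.15,0.14,-0.22,70,0.85],
    [-0.157,0.148,-0.22,80,0.85],
    [-0.157,0.148,-0.22,90,0.85],
    [-0.157,0.148,-0.22,90,0.85],
    [-0.157,0.148,-0.22,90,0.85],
  ],
)

```text
t: 21.0
eef_pos: [594.7, -148.8, 415.7]
tcp_rot: [-3.142, -0.0, 1.575]
ft_force: [0.8, -0.1, -0.1]
opening: 0.85
grip_force: 0.0
```

Run:
```python
from h import *
p,D=env.read_camera("top");cv2.imwrite("pics/t3.png",cv2.resize(p[150:350,340:560],(660,600))[:,:,::-1])
q,_=env.read_camera("scene");cv2.imwrite("pics/s3.png",cv2.resize(q[150:350,240:500],(780,600))[:,:,::-1])
s=env.state();print(s["eef_pos"],s["tcp_rot"],s["joints"])
```

```text
[ 594.65039515 -148.85070887  415.72287849] [-3.14155316e+00 -9.20087280e-05  1.57387359e+00] [-3.52998814e-01  4.63338247e-01  1.57624587e+00  8.12295071e-05
  1.10207763e+00 -3.56112775e-01]
```

View pics/s3.png

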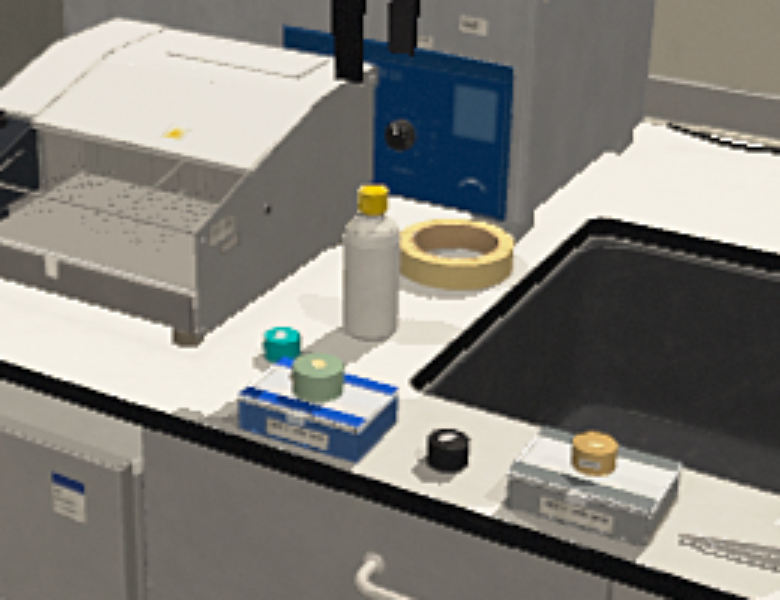

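The green, black and tan mounts stand in place at crop (318,378), (448,450) and (595,453). The gripper is above the bottle at (371,270). Next I descend around its body.

carry_out(
  series=[
    [0,0,0.05,0,0.85],
    [0,0,0.1,0,0.85],
    [0,0,0.14,0,0.85],
    [0,0,0.16,0,0.85],
    [0,0,0.17,0,0.85],
    [0,0,0.17,0,0.85],
    [0,0,0.17,0,0.3],
    [0,0,0.17,0,0.3],
    [0,0,0.17,0,0.3],
    [0,0,0.17,0,0.3],
    [0,0,0.17,0,0.3],
    [0,0,0.17,0,0.3],
    [0,0,0.17,0,0.3],
  ],
)

```text
t: 22.72
eef_pos: [594.8, -148.7, 245.9]
tcp_rot: [3.141, 0.0, 1.572]
ft_force: [-0.5, -0.5, 3.3]
opening: 0.471
grip_force: 30.0
```

carry_out(
  series=[
    [0,0,-0.03,0,0.3],
    [0,0,-0.07,0,0.3],
    [0,0,-0.09,0,0.3],
    [0.01,-0.03,-0.09,0,0.3],
    [0.02,-0.06,-0.09,0,0.3],
    [0.03,-0.09,-0.09,0,0.3],
    [0.04,-0.12,-0.09,0,0.3],
    [0.05,-0.145,-0.09,0,0.3],
    [0.0575,-0.164,-0.09,0,0.3],
    [0.0575,-0.164,-0.09,0,0.3],
    [0.0575,-0.164,-0.06,0,0.3],
    [0.0575,-0.164,-0.035,0,0.3],
    [0.0575,-0.164,-0.015,0,0.3],
    [0.0575,-0.164,-0.006,0,0.3],
    [0.0575,-0.164,-0.003,0,0.3],
    [0.0575,-0.164,-0.003,0,0.3],
    [0.0575,-0.164,-0.003,0,0.3],
  ],
)

```text
t: 24.85
eef_pos: [430.8, -91.4, 249.3]
tcp_rot: [3.141, 0.0, 1.572]
ft_force: [0.4, -0.5, -0.9]
opening: 0.469
grip_force: 29.9
```

carry_out(
  series=[
    [0,0,0.002,0,0.3],
    [0,0,0.003,0,0.3],
    [0,0,0.003,0,0.3],
    [0,0,0.003,0,0.52],
    [0,0,0.003,0,0.6],
    [0,0,0.003,0,0.7],
    [0,0,0.003,0,0.85],
    [0,0,0.003,0,0.85],
    [0,0,-0.04,0,0.85],
    [0,0,-0.09,0,0.85],
    [0,0,-0.15,0,0.85],
    [0,0,-0.17,0,0.85],
    [0.06,0,-0.17,0,0.85],
    [0.12,0,-0.17,0,0.85],
    [0.18,0,-0.17,0,0.85],
    [0.24,0,-0.17,0,0.85],
    [0.28,0,-0.17,0,0.85],
    [0.28,0,-0.17,0,0.85],
    [0.28,0,-0.17,0,0.85],
  ],
)

```text
t: 27.22
eef_pos: [430.4, 188.4, 418.6]
tcp_rot: [-3.141, 0.0, 1.572]
ft_force: [-0.5, -0.6, -0.3]
opening: 0.848
grip_force: 0.0
```

Run:
```python
from h import *
p,D=env.read_camera("top");cv2.imwrite("pics/t4.png",cv2.resize(p[150:350,340:560],(660,600))[:,:,::-1])
cal=env.get_calibration("top");W=cloud(cal,D);print(env.state()["eef_pos"])
for n,a,zl,zh,zt in(("green",(384,288,442,340),45,70,52),("tan",(474,284,543,336),42,60,48),("black",(440,300,478,334),10,40,20),("cap",(335,285,385,335),110,140,124)):
    u0,v0,u1,v1=a;w=W[v0:v1,u0:u1,2];v,u=np.nonzero((w>zl)&(w<zh));print(n,len(v),ray(cal,u.mean()+u0,v.mean()+v0,zt).round(1) if len(v) else "")
```

```text
[430.47085607 187.9481948  418.65567828]
green 289 [ 433.8 -191.6   52. ]
tan 187 [ 441.8 -400.    48. ]
black 181 [ 438.3 -294.8   20. ]
cap 134 [433.8 -88.7 124. ]
```

View pics/t4.png

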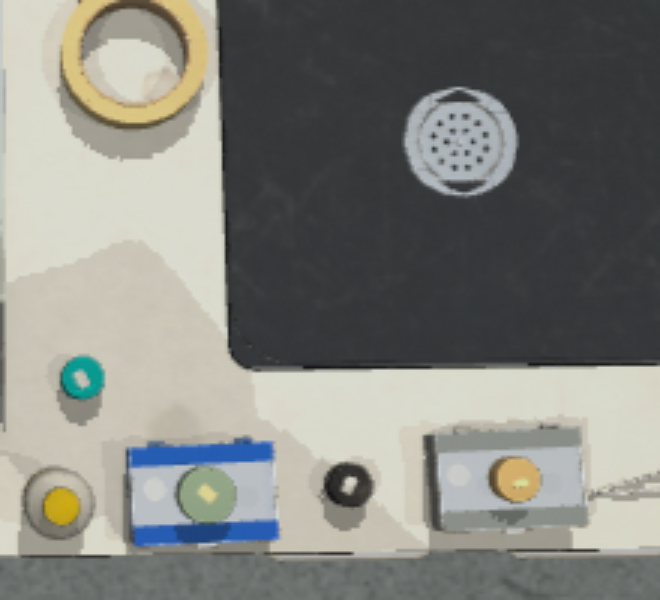

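The bottle stands at crop (60,505), left of the blue box. Its centre is about 103 mm from the box centre, which leaves a gap of about 3 cm. All three mounts are in place, the turquoise disc and the tape roll have not moved, and the arm is clear.

```bash
python3 -c "
from cell import env
print(env.job_done())"
```

```text
the job is handed in; nothing more can be done
None
```

The polishing row is laid out and handed in after about 27 s of robot time: green stands on the blue lid, tan on the grey lid, black midway between the boxes, and the bottle about 3 cm left of the blue box. My last top-camera check put each within about 4 mm of target.

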